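# Sort the blind-fitting hardware

### The job

Sort the hardware on the bench: the wide round plug goes flat on its base in the wide round tub, the narrow plug likewise in the narrow round tub, and the joiner bar lies flat lengthwise in the slim tray. Lay the long angle bracket flat in the broad tray with its wall up, and stack the short bracket flat on top of its flange, in line with it but turned the opposite way, so that the two walls stand up at opposite ends of the pile.

Things in the scene. Friction and masses are not known exactly. Their poses are not given: they have to be found in the camera images.
- long_bracket: The longer steel angle bracket, 80 mm long (x), 40 wide (y), 40 high, 5 thick, about 180 g: flat flange (z 0 to 5) and an upright wall at its -x end. Origin on the flange's underside, 20 mm from the wall's outer face: wall at x = -20 to -15 mm, flange to x = +60 mm; z up. Loose on the bench, wall up; can be gripped across its 40 mm width near the wall.
- short_bracket: The shorter steel angle bracket, 52 mm long (x), 40 wide (y), 40 high, 5 thick, about 140 g: flat flange (z 0 to 5) and an upright wall at its -x end. Origin on the flange's underside, 20 mm from the wall's outer face: wall at x = -20 to -15 mm, flange to x = +32 mm; z up. Loose on the bench, wall up; can be gripped across its 40 mm width near the wall.
- wide_plug: The wider of two round black plastic tube end plugs, standing on the bench: a disc 50 mm in diameter and 22 mm high with a central pin 14 mm in diameter on top, 32 mm high in all, about 50 g. Origin at the centre of its underside, z up. Loose.
- narrow_plug: The narrower of two round black plastic tube end plugs, standing on the bench: a disc 30 mm in diameter and 22 mm high with a central pin 10 mm in diameter on top, 32 mm high in all, about 25 g. Origin at the centre of its underside, z up. Loose.
- joiner_bar: Plain steel bar with two dark screw dots on top, lying on the bench, 110 mm long (x), 18 mm wide (y), 16 mm high, about 240 g. Origin at the centre of its underside, z up. Loose.
- flat_tray: The broad shallow grey tray for the brackets, 160 mm (x) by 130 mm (y) outside, rim 14 mm high, walls 4 mm, floor 4 mm thick. Origin at the centre of its underside on the bench, z up. Fixed to the bench.
- slim_tray: The slim grey tray for the bar, 170 mm long (x) by 86 mm wide (y) outside, rim 18 mm high, walls 4 mm, floor 4 mm thick. Origin at the centre of its underside on the bench, z up. Fixed to the bench.
- wide_tub: The wider of two round grey open tubs, 132 mm outside diameter, 22 mm high, wall 4 mm, floor 4 mm thick (inside diameter 124 mm). Origin at the centre of its underside on the bench, z up. Fixed to the bench.
- narrow_tub: The narrower of two round grey open tubs, 96 mm outside diameter, 22 mm high, wall 4 mm, floor 4 mm thick (inside diameter 88 mm). Origin at the centre of its underside on the bench, z up. Fixed to the bench.

How it is judged:
By the outcome, as a careful person would: the job done as asked, in the order asked, and still so for the second after the job is handed in, with the robot touching nothing.
It also fails if it takes over 125 s, if anything falls off the work surface, if the arm or the gripper's body presses on something with over 40 N, if the wrist force passes 120 N, or if a joint passes its speed limit or range.

### The arm

A 6-joint arm with a two-finger parallel gripper is mounted at the origin on the work surface. World frame = base frame: x ahead of the robot, y to its left, z up, the work surface at z = 0. Lengths are in mm, angles in rad, forces in N, time in s.
With the tool pointing down it reaches from about 400 to 925 mm from the base axis. Payload 12.5 kg.
Tool frame: the origin (TCP) lies midway between the tips of the shut fingers; the grasp point (between the pads) lies 19 mm behind it (env.pinch_z is the z of the grasp point in the tool frame, in mm); z points along the fingers, y is the line along which they close (so a half turn about z gives the same grasp; the last joint's range is limited). The gripper opens to 95 mm and grips with 3 to 60 N. Pads are 20 mm wide; open, the fingers measure 119 mm over their backs; the gripper's body (75 mm by 180 mm) begins 59 mm behind the grasp point.
Start: joints at [1.152, 0.491, 1.559, -0, 1.092, -0.106], TCP at [192.311, 594.696, 214.661] pointing down, gripper open.
Joint ranges: [-3.1, 3.1], [-0.84, 2.19], [0.05, 2.79], [-1.13, 4.28], [0.06, 2.93], [-2.69, 2.69]. Speed limits (rad/s): [2.22, 2.22, 2.79, 3.14, 3.14, 3.14].

### API

Orientations are given as [roll, pitch, yaw] about the fixed x, y, z axes, in that order (R = Rz(yaw) Ry(pitch) Rx(roll)).
In Python, from cell import env, eyes gives the robot as it stands.
- The arm moves only by the shell command python3 -m inch 'ROWS'. ROWS is JSON, a list of rows, each a list of 3 entries, a list of its own where there are three numbers: the shift along the tool's x, y, z in units of 60 mm (1.0 is 60 mm), then the turn about the tool's z in units of 5 degrees (1.0 is 5 degrees), then the closure, from -1 (fully open) to 1 (shut). In form: [[[tx, ty, tz], turn, claw], ...]. A call has exactly 10 rows; each row shifts and turns the commanded pose from where the row before left it, along the tool's axes as they then stand; what a row does not reach is not made up. A row lasts 1/8 s, in which the tool goes at most 62.5 mm and 10.7 degrees, less where a joint would pass 70% of its speed; a pose out of reach is approached as far as the arm can. A call is refused whole if a number of a shift passes 1 or a number of a turn 1, either way. A call with a gripper value outside its range is refused whole. The fingers move at their own pace and stop on an object; the grip force is fixed at half the most. Time passes only in rows, so rows that do not move let the fingers close, or fill a call up. It gives the time, the measured TCP pose, the force, the opening and the grip force at its end, in the units of the state.
- env.state(): the state, without advancing time (a new reading comes with each control period).
- eyes.read_camera(name): name is "side" or "top" or "wrist"; returns a dict with "pixels" (420x560x3 uint8, red, green, blue), "fx", "fy", "cx", "cy" (pixels), "extrinsics" (4x4, takes a point from world to camera coordinates). Camera axes: x right, y down, z forward; pixel columns grow to the right and rows downward; lengths in mm; the calibration is good to about 2 mm. A picture is of the moment at which its call begins. There is no depth.
- env.job_done(): hands the job in; it is judged then, once.
Trained networks look in a picture, given as the dict that the camera call returned (one of the last four; its "shot" number tells which), for a name from the list of things; names that differ only in an ending like _2 or _b are one class to them, and where a whole thing is asked for, a point or a joint stands for the part that bears it (a point fixed in the world has none). Each returns a list of dicts, best first, with "score" (0 to 1); they miss things now and then, are a little off and sometimes report something else, mostly with a low value. They report only what shows in the picture. A call takes as long as a camera call.
- eyes.boxes_of(name, picture): "centre" ([row, column] in pixels, amid what is visible of it).
- eyes.cut_out(name, picture): "mask" (420x560 bool, what is visible of it) and "centre" ([row, column] in pixels, amid what is visible of it).
- eyes.spot_point(name, picture): "centre" ([row, column] in pixels: a listed point, or the origin of a listed thing).
The state is a dict: "t": time; "joints": joint angles; "qvel": joint speeds; "tau": joint torques, N m; "eef_pos": TCP position; "tcp_rot": TCP orientation; "ft_force": force on the tool from outside, world axes, zero at the start; "moment": the same for the moment, N m; "opening": opening from 0.0 (shut) to 1.0 (fully open); "grip_force": force on a finger pad.
Only numpy, scipy, OpenCV 4.12 (cv2) and the standard library are available. Lean on these libraries where they do the work, as an engineer would, in place of code of your own. Each camera call takes 0.05 s, during which the arm holds its last target. There are 200 camera calls.

## Working session

There is one attempt and no reset: what is moved stays moved. The work goes in short steps, Python scripts to look and compute and a shell command to move; the robot and the scene stay as the last step left them, time stands still between calls to the robot, and variables do not carry over. Pictures are saved under pics/ and viewed, at most 16 in all, crops included, and the job is handed in when it is done.

```bash
ls; mkdir -p pics; cat > h.py <<'E'
import numpy as np, cv2
from cell import env, eyes
NAMES="long_bracket short_bracket wide_plug narrow_plug joiner_bar flat_tray slim_tray wide_tub narrow_tub".split()
def w2p(p,c):
    q=c["extrinsics"]@np.append(p,1.); return np.array([c["fy"]*q[1]/q[2]+c["cy"],c["fx"]*q[0]/q[2]+c["cx"]])
def p2w(rc,c,z):
    E=np.array(c["extrinsics"]);R=E[:3,:3];o=-R.T@E[:3,3]
    d=R.T@np.array([(rc[1]-c["cx"])/c["fx"],(rc[0]-c["cy"])/c["fy"],1.]); return o+d*(z-o[2])/d[2]
def save(c,n): cv2.imwrite("pics/"+n,cv2.cvtColor(c["pixels"],cv2.COLOR_RGB2BGR))
E
python3 - <<'E'
from h import *
s=env.state();print({k:np.round(v,3).tolist() for k,v in s.items()})
for n in("top","side"):
    c=eyes.read_camera(n);save(c,n+"0.png")
    E=np.array(c["extrinsics"]);print(n,c["fx"],(-E[:3,:3].T@E[:3,3]).round(),E[:3,:3].round(2).tolist())
    for m in NAMES:
        for f in(eyes.spot_point,eyes.cut_out):
            for r in f(m,c)[:2]:
                if r["score"]<.3: continue
                ex=""
                if "mask" in r:
                    k=r["mask"].astype(np.uint8);cs,_=cv2.findContours(k,0,2);q=max(cs,key=cv2.contourArea)
                    pts=np.array([p2w((p[0][1],p[0][0]),c,0)[:2] for p in q],np.float32)
                    ex=str([np.round(v,1) for v in cv2.minAreaRect(pts)])
                print(m,f.__name__,round(r["score"],2),np.round(r["centre"],1),p2w(r["centre"],c,0)[:2].round(1),ex)
E
```

```text
pics
{'t': 0.0, 'joints': [1.152, 0.492, 1.559, 0.0, 1.092, -0.106], 'qvel': [0.001, -0.0, -0.001, 0.002, -0.0, -0.001], 'tau': [-0.0, -61.265, -25.819, 0.069, 0.048, -0.0], 'eef_pos': [192.208, 594.468, 214.047], 'tcp_rot': [-3.14, -0.0, 2.829], 'ft_force': [0.299, -0.175, 0.65], 'moment': [0.03, 0.029, -0.028], 'grip_force': 0.0, 'opening': 1.001}
top 536.2479523349576 [ 338.    4. 1490.] [[0.02, -1.0, 0.01], [-0.99, -0.02, -0.1], [0.1, -0.01, -0.99]]
long_bracket call 0.68 [220.6 264.7] [467.5  13.6] 
long_bracket call 0.9 [214.  259.7] [485.8  27.9] [array([488.5,  28.6]), array([80.4, 41.6]), np.float64(49.7)]
short_bracket call 0.6 [230.8 332.2] [ 442.2 -175. ] 
short_bracket call 0.71 [215.  259.5] [483.   28.4] [array([487.2,  29.9]), array([76.4, 37.9]), np.float64(49.2)]
short_bracket call 0.5 [228.9 330.4] [ 447.4 -169.9] [array([ 449.4, -171.8]), array([55.9, 45.1]), np.float64(27.0)]
wide_plug call 0.66 [262.7 163.7] [346.2 290.3] 
wide_plug call 0.71 [231.2 330.7] [ 441.  -170.8] [array([ 450.6, -170.6]), array([52.3, 40.7]), np.float64(24.3)]
wide_plug call 0.54 [263.7
[... 2024 characters left out ...]
0.76 [351.8 323.7] [ 363.9 -308.7] 
joiner_bar call 0.79 [345.3 326. ] [ 377.1 -303.1] [array([ 377.8, -301.7]), array([ 27.2, 116.3]), np.float64(49.0)]
flat_tray call 0.59 [218.1 348.1] [ 663.6 -123.7] 
flat_tray call 0.9 [214.7 348.5] [ 673.  -117.3] [array([ 673.9, -113.6]), array([173.5, 137.8]), np.float64(13.0)]
slim_tray call 0.85 [167.3 266.2] [639.8 150. ] 
slim_tray call 0.63 [165.1 269. ] [651.5 151.1] [array([655.4, 151.5]), array([188.7,  96.8]), np.float64(18.8)]
wide_tub call 0.56 [140.  189.8] [555.5 388.7] 
narrow_tub call 0.77 [325.2 412.9] [ 539.  -399.1] 
narrow_tub call 0.87 [321.4 415.1] [ 549.5 -397.5] [array([ 553.8, -394.2]), array([106.2,  95.2]), np.float64(10.7)]
```

View pics/top0.png

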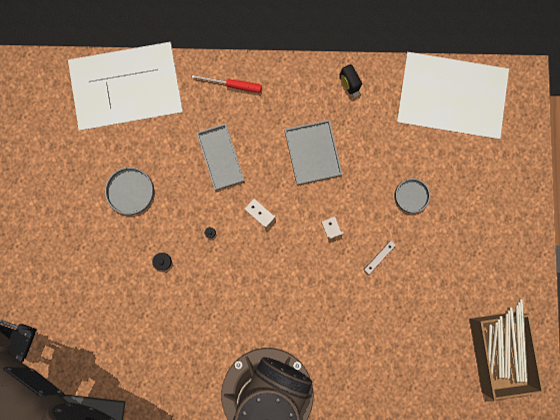

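View pics/side0.png

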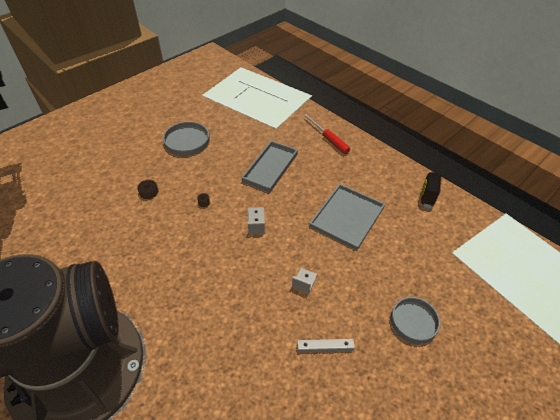

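The top view shows the plugs at (row, column) (262,162) and (233,210). The long bracket is at (212,260), the short one at (229,332) and the bar at (257,380). The slim tray is at (158,219), the flat tray at (152,312), and the tubs are at (191,130) and (196,411). The side view agrees. First move: go above the wide plug.

```bash
cat >> h.py <<'E'
def plan(x,y,z,yaw=None):
    s=env.state();p=s["eef_pos"];a=s["tcp_rot"][2];d=np.array([x-p[0],y-p[1]])
    tx=(np.cos(a)*d[0]+np.sin(a)*d[1])/60;ty=(np.sin(a)*d[0]-np.cos(a)*d[1])/60
    tn=0 if yaw is None else -(((np.degrees(a-0)*-1+yaw)+90)%180-90)/5
    print("t",round(s["t"],2),"at",np.round(p,1),"yaw",round(np.degrees(a),1),"| units tx %.2f ty %.2f tz %.2f turn %.2f"%(tx,ty,(p[2]-z)/60,tn),"j6",round(s["joints"][5],2))
def look(name,fn,items,z=0):
    c=eyes.read_camera(name);save(c,fn)
    for m in items:
        for f in("spot_point","cut_out"):
            for r in getattr(eyes,f)(m,c)[:2]:
                if r["score"]<.3: continue
                ex=""
                if "mask" in r:
                    cs,_=cv2.findContours(r["mask"].astype(np.uint8),0,2);q=max(cs,key=cv2.contourArea)
                    pts=np.array([p2w((p[0][1],p[0][0]),c,z)[:2] for p in q],np.float32)
                    ex=str([np.round(v,1) for v in cv2.minAreaRect(pts)])
                print(m,f,round(r["score"],2),np.round(r["centre"],1),p2w(r["centre"],c,z if ex else 0)[:2].round(1),ex)
    return c
E
python3 -m inch '[[[-0.4,-0.4,0],0,-1],[[-0.45,-0.44,0],0,-1],[[-0.45,-0.44,0],0,-1],[[-0.45,-0.44,0],0,-1],[[-0.45,-0.44,0],0,-1],[[-0.45,-0.44,0],0,-1],[[-0.45,-0.44,0],0,-1],[[-0.45,-0.44,0],0,-1],[[-0.45,-0.44,0],0,-1],[[0,0,0],0,-1]]'
python3 - <<'E'
from h import *
look("wrist","w1.png",["wide_plug","narrow_plug"],22)
plan(350,294,4)
E
```

```text
t: 3.15
eef_pos: [349.1, 295.6, 214.8]
tcp_rot: [3.141, 0.0, 2.826]
ft_force: [-0.2, -0.2, -0.6]
opening: 1.004
grip_force: 0.0
wide_plug spot_point 0.63 [183.5 274.4] [349.7 294.5] 
wide_plug cut_out 0.92 [184.7 275.7] [347.1 296.9] [array([349.6, 295.9]), array([49.7, 49.6]), np.float64(27.0)]
narrow_plug spot_point 0.65 [270.8 201.9] [431.7 166.6] 
narrow_plug cut_out 0.68 [276.6 199.9] [429.3 170. ] [array([429.7, 172.4]), array([24.6, 40.2]), np.float64(57.1)]
t 3.4 at [347.9 297.7 214.6] yaw 162.1 | units tx -0.05 ty -0.05 tz 3.51 turn 0.00 j6 -0.7
```

View pics/w1.png

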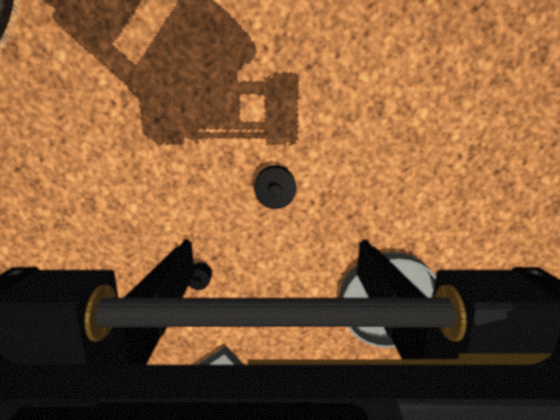

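The wrist view shows the wide plug centred at (185,275), at about (349.6, 295.7), right under the gripper. Next I descend and grip it.

```bash

python3 -m inch '[[[0,0,0.5],0,-1],[[0,0,0.6],0,-1],[[0,0,0.7],0,-1],[[0,0,0.6],0,-1],[[0,0,0.5],0,-1],[[0,0,0.4],0,-1],[[0,0,0.2],0,-1],[[0,0,0],0,-1],[[0,0,0],0,1],[[0,0,0],0,1]]'
python3 -m inch '[[[0,0,0],0,1],[[0,0,0],0,1],[[0,0,0],0,1],[[0,0,0],0,1],[[0,0,-0.2],0,1],[[0,0,-0.5],0,1],[[0,0,-0.5],0,1],[[0,0,-0.3],0,1],[[0,0,0],0,1],[[0,0,0],0,1]]'
python3 - <<'E'
from h import *
plan(541,389,8)
E
```

```text
t: 4.65
eef_pos: [348.6, 297.3, 5.4]
tcp_rot: [3.14, 0.001, 2.829]
ft_force: [0.2, -0.3, -0.6]
opening: 0.846
grip_force: 0.0
t: 5.9
eef_pos: [348.1, 296.9, 94.4]
tcp_rot: [-3.141, -0.0, 2.829]
ft_force: [0.1, -0.8, -0.6]
opening: 0.509
grip_force: 30.0
t 5.9 at [348.1 296.9  94.4] yaw 162.1 | units tx -2.59 ty 2.45 tz 1.44 turn 0.00 j6 -0.7
```

```bash

python3 -m inch '[[[-0.3,0.25,0],0,1],[[-0.4,0.4,0],0,1],[[-0.5,0.5,0],0,1],[[-0.5,0.5,0],0,1],[[-0.5,0.45,0],0,1],[[-0.39,0.35,0],0,1],[[0,0,0.2],0,1],[[0,0,0.3],0,1],[[0,0,0.3],0,1],[[0,0,0],0,1]]'
python3 - <<'E'
from h import *
plan(541,389,9.5)
E
```

```text
t: 7.15
eef_pos: [540.1, 388.5, 44.6]
tcp_rot: [-3.139, -0.002, 2.829]
ft_force: [0.1, 0.2, -0.0]
opening: 0.512
grip_force: 30.0
t 7.15 at [540.1 388.5  44.6] yaw 162.1 | units tx -0.01 ty 0.01 tz 0.59 turn 0.00 j6 -0.73
```

```bash

python3 -m inch '[[[0,0,0.2],0,1],[[0,0,0.25],0,1],[[0,0,0.13],0,1],[[0,0,0],0,1],[[0,0,0],0,-0.4],[[0,0,0],0,-0.4],[[0,0,0],0,-0.4],[[0,0,-0.5],0,-0.4],[[0,0,-0.7],0,-0.4],[[0,0,-0.7],0,-0.4]]'
python3 - <<'E'
from h import *
plan(429,166,140)
E
```

```text
t: 8.4
eef_pos: [541.3, 389.0, 127.2]
tcp_rot: [3.142, -0.0, 2.829]
ft_force: [0.9, 0.2, -0.1]
opening: 0.699
grip_force: 0.0
t 8.4 at [541.3 389.  127.2] yaw 162.1 | units tx 0.64 ty -4.11 tz -0.21 turn 0.00 j6 -0.73
```

```bash

python3 -m inch '[[[0.04,-0.35,-0.2],0,-0.4],[[0.1,-0.6,0],0,-0.4],[[0.1,-0.7,0],0,-0.4],[[0.1,-0.7,0],0,-0.4],[[0.1,-0.7,0],0,-0.4],[[0.1,-0.6,0],0,-0.4],[[0.1,-0.46,0],0,-0.4],[[0,0,0],0,-0.4],[[0,0,0],0,-0.4],[[0,0,0],0,-0.4]]'
python3 - <<'E'
from h import *
look("wrist","w2.png",["narrow_plug","wide_plug"],22)
c=look("top","t2.png",["wide_plug","wide_tub"],22)
plan(429,166,5)
E
```

```text
t: 9.65
eef_pos: [429.4, 166.9, 137.9]
tcp_rot: [3.141, 0.0, 2.829]
ft_force: [0.9, 0.2, -0.8]
opening: 0.703
grip_force: 0.0
narrow_plug spot_point 0.82 [200.5 275.8] [431.3 166.9] 
narrow_plug cut_out 0.77 [205.7 273.5] [429.8 165. ] [array([430.7, 166.2]), array([27.9, 32.7]), np.float64(72.0)]
wide_plug spot_point 0.72 [238.5 515.2] [545.6 388.4] 
wide_plug cut_out 0.89 [241.4 525.7] [537.9 383.6] [array([541.3, 383.6]), array([67.2, 48.6]), np.float64(50.5)]
wide_plug spot_point 0.78 [192.4 131.1] [540.3 388.4] 
wide_plug cut_out 0.87 [193.5 129.5] [534.2 387. ] [array([541.9, 385.3]), array([51.6, 44.4]), np.float64(46.4)]
wide_tub spot_point 0.69 [192.4 129.9] [540.2 391.8] 
wide_tub cut_out 0.36 [153.5 310.8] [ 655.4 -111.6] [array([ 659. , -116.1]), array([161.7, 132.9]), np.float64(13.4)]
t 10.15 at [428.9 166.3 137.8] yaw 162.1 | units tx -0.00 ty -0.00 tz 2.21 turn 0.00 j6 -1.03
```

View pics/w2.png

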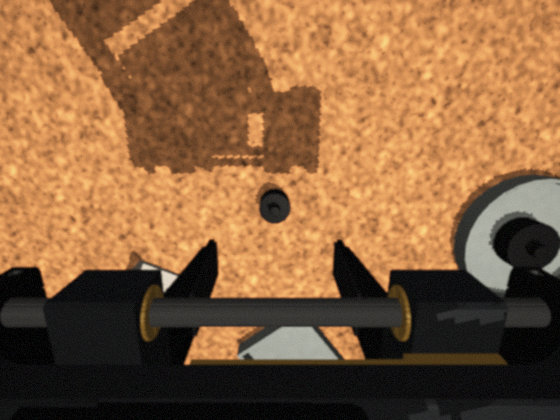

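View pics/t2.png

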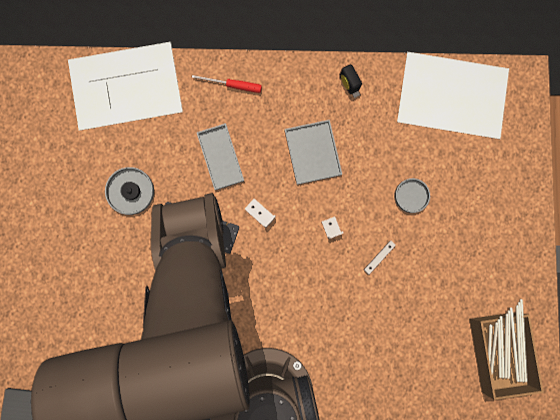

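The wide plug stands centred in its tub (top view (191,130)). The narrow plug lies between the fingers at (205,274) in the wrist view, at about (430.5, 166.5). Gripping it now.

```bash

python3 -m inch '[[[-0.02,0,0.4],0,-0.4],[[0,0,0.5],0,-0.4],[[0,0,0.6],0,-0.4],[[0,0,0.5],0,-0.4],[[0,0,0.2],0,-0.4],[[0,0,0],0,-0.4],[[0,0,0],0,1],[[0,0,0],0,1],[[0,0,0],0,1],[[0,0,0],0,1]]'
python3 -m inch '[[[0,0,0],0,1],[[0,0,0],0,1],[[0,0,-0.3],0,1],[[0,0,-0.6],0,1],[[0,0,-0.5],0,1],[[0,0,-0.3],0,1],[[0,0,0],0,1],[[0,0,0],0,1],[[0,0,0],0,1],[[0,0,0],0,1]]'
python3 - <<'E'
from h import *
plan(542,-394,9.5)
E
```

```text
t: 11.4
eef_pos: [430.2, 166.0, 6.1]
tcp_rot: [3.141, 0.0, 2.829]
ft_force: [-0.9, 0.4, -0.1]
opening: 0.337
grip_force: 0.0
t: 12.65
eef_pos: [429.9, 165.9, 107.2]
tcp_rot: [-3.141, -0.001, 2.829]
ft_force: [0.4, 0.5, 0.3]
opening: 0.298
grip_force: 30.0
t 12.65 at [429.9 165.9 107.2] yaw 162.1 | units tx -4.65 ty -8.30 tz 1.63 turn 0.00 j6 -1.03
```

```bash

python3 -m inch '[[[-0.16,-0.23,0],0,1],[[-0.27,-0.49,0],0,1],[[-0.27,-0.49,0],0,1],[[-0.27,-0.49,0],0,1],[[-0.27,-0.49,0],0,1],[[-0.27,-0.49,0],0,1],[[-0.27,-0.49,0],0,1],[[-0.27,-0.49,0],0,1],[[-0.27,-0.49,0],0,1],[[-0.27,-0.49,0],0,1]]'
python3 -m inch '[[[-0.27,-0.49,0],0,1],[[-0.27,-0.49,0],0,1],[[-0.27,-0.49,0],0,1],[[-0.27,-0.49,0],0,1],[[-0.27,-0.49,0],0,1],[[-0.27,-0.49,0],0,1],[[-0.27,-0.49,0],0,1],[[-0.16,-0.23,0],0,1],[[0,0,0],0,1],[[0,0,0],0,1]]'
python3 - <<'E'
from h import *
look("wrist","w3.png",["narrow_tub"],22)
plan(542,-394,10.2)
E
```

```text
t: 13.9
eef_pos: [492.1, -149.0, 107.7]
tcp_rot: [3.142, -0.0, 2.828]
ft_force: [0.2, 1.3, -0.4]
opening: 0.297
grip_force: 30.0
t: 15.15
eef_pos: [541.4, -392.6, 107.6]
tcp_rot: [3.141, -0.001, 2.829]
ft_force: [0.2, -0.6, -0.0]
opening: 0.291
grip_force: 30.0
narrow_tub spot_point 0.87 [206.4 273.5] [ 540.1 -393.9] 
narrow_tub cut_out 0.94 [202.9 276.4] [ 532.  -388.7] [array([ 535.2, -391.5]), array([94.5, 80. ]), np.float64(72.0)]
t 15.3 at [ 541.8 -392.7  108. ] yaw 162.1 | units tx -0.01 ty -0.02 tz 1.63 turn 0.00 j6 -1.98
```

```bash

python3 -m inch '[[[0,0,0.3],0,1],[[0,0,0.5],0,1],[[0,0,0.4],0,1],[[0,0,0.3],0,1],[[0,0,0.12],0,1],[[0,0,0],0,1],[[0,0,0],0,0],[[0,0,0],0,0],[[0,0,0],0,0],[[0,0,0],0,0]]'
python3 -m inch '[[[0,0,-0.3],0,0],[[0,0,-0.6],0,0],[[0,0,-0.7],0,0],[[0,0,-0.7],0,0],[[0,0,0],1,0],[[0,0,0],1,0],[[0,0,0],1,0],[[0,0,0],1,0],[[0,0,0],1,0],[[0,0,0],1,0]]'
python3 - <<'E'
from h import *
plan(371,-304,150,-42.4+0)
E
```

```text
t: 16.55
eef_pos: [541.8, -393.6, 10.7]
tcp_rot: [3.142, 0.0, 2.829]
ft_force: [-0.4, -0.1, -0.5]
opening: 0.499
grip_force: 0.0
t: 17.8
eef_pos: [541.8, -393.6, 150.0]
tcp_rot: [3.141, 0.001, 2.302]
ft_force: [-0.2, 0.6, 0.5]
opening: 0.498
grip_force: 0.0
t 17.8 at [ 541.8 -393.6  150. ] yaw 131.9 | units tx 3.01 ty -1.12 tz 0.00 turn -1.14 j6 -1.46
```

```bash

python3 -m inch '[[[0.31,-0.12,0],0,0],[[0.5,-0.2,0],0,0],[[0.6,-0.2,0],0,0],[[0.6,-0.2,0],0,0],[[0.6,-0.2,0],0,0],[[0.4,-0.2,0],0,0],[[0,0,0],-0.6,0],[[0,0,0],-0.54,0],[[0,0,0],0,0],[[0,0,0],0,0]]'
python3 - <<'E'
from h import *
look("wrist","w4.png",["joiner_bar"],16)
look("top","t4.png",["narrow_plug","narrow_tub"],22)
plan(371,-304,3.5,-42.4)
E
```

```text
t: 19.05
eef_pos: [370.9, -304.6, 149.1]
tcp_rot: [3.142, 0.001, 2.404]
ft_force: [-0.2, 0.3, 0.3]
opening: 0.499
grip_force: 0.0
joiner_bar spot_point 0.87 [200.3 272. ] [ 372.1 -310.4] 
joiner_bar cut_out 0.86 [195.1 275.9] [ 367.7 -301.1] [array([ 371.9, -302. ]), array([ 18.7, 110.4]), np.float64(47.9)]
narrow_plug spot_point 0.61 [196.3 413.3] [ 543.2 -402.8] 
narrow_tub spot_point 0.63 [196.6 409.6] [ 542.1 -392.4] 
narrow_tub cut_out 0.7 [189.9 410.4] [ 557.9 -388.9] [array([ 541.8, -391.2]), array([93.3, 97.9]), np.float64(45.2)]
narrow_tub cut_out 0.57 [193.5 129.8] [534.2 386.2] [array([539.8, 385.9]), array([47.3, 49.9]), np.float64(1.0)]
t 19.45 at [ 370.8 -304.6  148.6] yaw 137.8 | units tx 0.00 ty 0.01 tz 2.42 turn 0.03 j6 -1.66
```

View pics/w4.png

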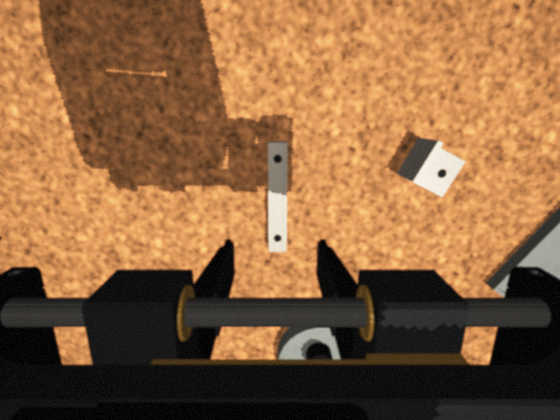

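View pics/t4.png

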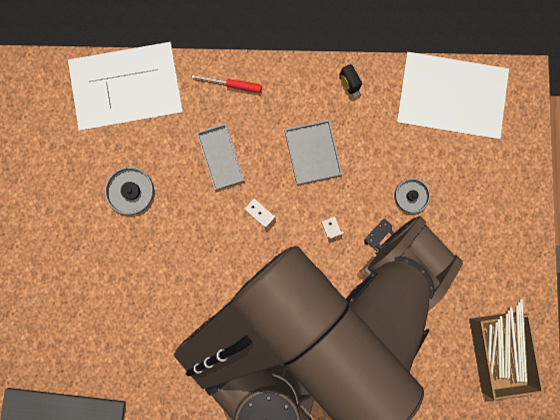

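The narrow plug stands in its tub (top view (196,412)). The bar lies upright in the wrist view at column 278, between the fingers. Next I grip and lift it.

```bash

python3 -m inch '[[[0,0.03,0.5],0,0],[[0,0,0.6],0,0],[[0,0,0.6],0,0],[[0,0,0.5],0,0],[[0,0,0.2],0,0],[[0,0,0],0,0],[[0,0,0],0,1],[[0,0,0],0,1],[[0,0,0],0,1],[[0,0,0],0,1]]'
python3 -m inch '[[[0,0,0],0,1],[[0,0,0],0,1],[[0,0,-0.3],0,1],[[0,0,-0.5],0,1],[[0,0,-0.5],0,1],[[0,0,-0.3],0,1],[[0,0,0],0,1],[[0,0,0],0,1],[[0,0,0],0,1],[[0,0,0],0,1]]'
python3 - <<'E'
from h import *
plan(641,144,9.5,19.1)
E
```

```text
t: 20.7
eef_pos: [372.2, -303.3, 5.0]
tcp_rot: [3.142, 0.001, 2.405]
ft_force: [-0.2, 0.3, 5.7]
opening: 0.187
grip_force: 30.0
t: 21.95
eef_pos: [371.9, -303.1, 100.0]
tcp_rot: [3.141, -0.001, 2.405]
ft_force: [-0.0, 0.2, -2.3]
opening: 0.186
grip_force: 30.0
t 21.95 at [ 371.9 -303.1  100. ] yaw 137.8 | units tx 1.69 ty 8.53 tz 1.51 turn -12.26 j6 -1.66
```

```bash

python3 -m inch '[[[0.05,0.27,0],0,1],[[0.1,0.5,0],0,1],[[0.1,0.5,0],0,1],[[0.1,0.5,0],0,1],[[0.1,0.5,0],0,1],[[0.1,0.5,0],0,1],[[0.1,0.5,0],0,1],[[0.1,0.5,0],0,1],[[0.1,0.5,0],0,1],[[0.1,0.5,0],0,1]]'
python3 -m inch '[[[0.1,0.5,0],0,1],[[0.1,0.5,0],0,1],[[0.1,0.5,0],0,1],[[0.1,0.5,0],0,1],[[0.1,0.5,0],0,1],[[0.1,0.5,0],0,1],[[0.1,0.5,0],0,1],[[0.04,0.26,0],0,1],[[0,0,0],-0.5,1],[[0,0,0],-1,1]]'
python3 -m inch '[[[0,0,0],-1,1],[[0,0,0],-1,1],[[0,0,0],-1,1],[[0,0,0],-1,1],[[0,0,0],-1,1],[[0,0,0],-1,1],[[0,0,0],-1,1],[[0,0,0],-1,1],[[0,0,0],-1,1],[[0,0,0],-1,1]]'
python3 - <<'E'
from h import *
look("wrist","w5.png",["slim_tray","joiner_bar"],18)
plan(641,144,9.5,19.1)
E
```

```text
t: 23.2
eef_pos: [522.5, -51.0, 100.4]
tcp_rot: [-3.142, -0.0, 2.405]
ft_force: [-0.1, 0.2, -1.7]
opening: 0.187
grip_force: 30.0
t: 24.45
eef_pos: [640.4, 144.3, 100.2]
tcp_rot: [-3.141, -0.001, 2.538]
ft_force: [-0.2, -0.4, -3.2]
opening: 0.186
grip_force: 30.0
t: 25.7
eef_pos: [640.4, 144.0, 100.4]
tcp_rot: [3.141, -0.001, -2.872]
ft_force: [0.1, -0.9, -2.1]
opening: 0.186
grip_force: 30.0
slim_tray spot_point 0.62 [218.9 269.7] [649.9 141.7] 
slim_tray cut_out 0.78 [170.2 255.7] [608.  119.2] [array([626.6, 135.6]), array([130.6,  87.3]), np.float64(18.6)]
slim_tray cut_out 0.51 [189.8 538.4] [563.  342.4] [array([568.6, 339.6]), array([120.9,  42.6]), np.float64(29.4)]
joiner_bar spot_point 0.9 [258.  273.1] [685.5 154.6] 
joiner_bar cut_out 0.79 [238.  272.8] [659.7 147.3] [array([654.5, 148.4]), array([118.1,  28.4]), np.float64(15.5)]
t 25.95 at [640.7 144.  100.5] yaw -164.8 | units tx -0.00 ty -0.00 tz 1.52 turn -0.79 j6 -1.72
```

View pics/w5.png

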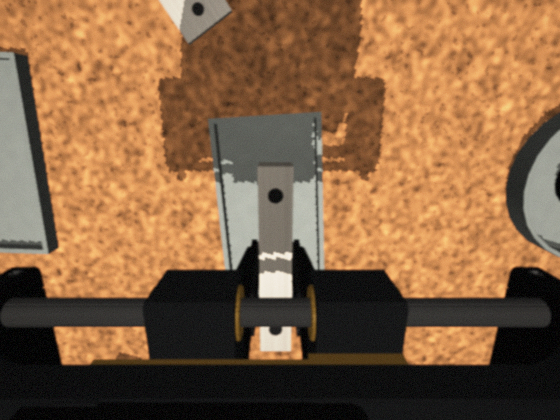

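The wrist view shows the bar between the fingers, roughly centred over the slim tray with about 4° still to turn. Lowering and releasing it.

```bash

python3 -m inch '[[[0,0,0.2],-0.4,1],[[0,0,0.4],-0.4,1],[[0,0,0.5],0,1],[[0,0,0.3],0,1],[[0,0,0.12],0,1],[[0,0,0],0,1],[[0,0,0],0,0.3],[[0,0,0],0,0.3],[[0,0,0],0,0.3],[[0,0,-0.3],0,0.3]]'
python3 -m inch '[[[0,0,-0.5],0,-1],[[0,0,-0.7],0,-1],[[0,0,-0.7],0,-1],[[0,0,-0.2],0,-1],[[0,0,0],0,-1],[[0,0,0],0,-1],[[0,0,0],0,-1],[[0,0,0],0,-1],[[0,0,0],0,-1],[[0,0,0],0,-1]]'
python3 - <<'E'
from h import *
look("wrist","w6.png",["slim_tray","joiner_bar"],18)
plan(475,11,150,50-0)
E
```

```text
t: 27.2
eef_pos: [640.3, 143.8, 27.2]
tcp_rot: [3.141, -0.002, -2.805]
ft_force: [0.3, 0.0, -0.2]
opening: 0.35
grip_force: 0.0
t: 28.45
eef_pos: [640.9, 143.9, 153.3]
tcp_rot: [3.141, -0.0, -2.805]
ft_force: [0.1, -0.7, -0.1]
opening: 1.0
grip_force: 0.0
slim_tray spot_point 0.83 [200.8 271.4] [648.  142.4] 
slim_tray spot_point 0.38 [183.3 534.2] [541.8 390.7] 
slim_tray cut_out 0.65 [195.7 266.3] [640.1 134.6] [array([645.1, 142.6]), array([169.6,  87.6]), np.float64(19.1)]
joiner_bar spot_point 0.68 [198.  271.2] [645.2 141.2] 
joiner_bar cut_out 0.91 [196.2 272.5] [638.6 140.5] [array([639.8, 143.7]), array([112.1,  18.5]), np.float64(19.0)]
t 28.7 at [640.9 143.9 153.5] yaw -160.7 | units tx 3.34 ty -1.18 tz 0.06 turn -6.14 j6 -1.79
```

```bash

python3 -m inch '[[[0.24,-0.1,0],0,-1],[[0.4,-0.15,0],0,-1],[[0.6,-0.2,0],0,-1],[[0.6,-0.2,0],0,-1],[[0.6,-0.2,0],0,-1],[[0.5,-0.18,0],0,-1],[[0.4,-0.15,0],0,-1],[[0,0,0],1,-1],[[0,0,0],1,-1],[[0,0,0],1,-1]]'
python3 -m inch '[[[0,0,0],1,-1],[[0,0,0],1,-1],[[0,0,0],1,-1],[[0,0,0],1,-1],[[0,0,0],1,-1],[[0,0,0],1,-1],[[0,0,0],1,-1],[[0,0,0],1,-1],[[0,0,0],1,-1],[[0,0,0],1,-1]]'
python3 -m inch '[[[0,0,0],1,-1],[[0,0,0],1,-1],[[0,0,0],1,-1],[[0,0,0],1,-1],[[0,0,0],1,-1],[[0,0,0],1,-1],[[0,0,0],1,-1],[[0,0,0],1,-1],[[0,0,0],1,-1],[[0,0,0],1,-1]]'
python3 -m inch '[[[0,0,0],1,-1],[[0,0,0],1,-1],[[0,0,0],1,-1],[[0,0,0],1,-1],[[0,0,0],1,-1],[[0,0,0],1,-1],[[0,0,0],0.86,-1],[[0,0,0],0,-1],[[0,0,0],0,-1],[[0,0,0],0,-1]]'
python3 - <<'E'
from h import *
look("wrist","w7.png",["long_bracket","short_bracket","flat_tray"],0)
plan(475,11,5,50)
E
```

```text
t: 29.95
eef_pos: [474.2, 10.5, 153.6]
tcp_rot: [3.142, 0.0, -3.07]
ft_force: [-0.2, 0.0, -0.5]
opening: 1.001
grip_force: 0.0
t: 31.2
eef_pos: [474.2, 10.6, 153.6]
tcp_rot: [3.141, 0.0, 2.341]
ft_force: [0.3, 0.1, 0.9]
opening: 1.002
grip_force: 0.0
t: 32.45
eef_pos: [474.2, 10.6, 153.5]
tcp_rot: [3.142, -0.0, 1.468]
ft_force: [-0.5, -0.4, -0.3]
opening: 1.001
grip_force: 0.0
t: 33.7
eef_pos: [474.9, 10.9, 153.5]
tcp_rot: [-3.142, -0.0, 0.873]
ft_force: [-0.2, -0.2, 0.6]
opening: 1.003
grip_force: 0.0
long_bracket spot_point 0.76 [189.6 277.4] [479.8  13.5] 
long_bracket cut_out 0.75 [177.3 275.3] [486.4  24.7] [array([485.5,  24.2]), array([91.9, 44.5]), np.float64(50.0)]
short_bracket spot_point 0.77 [327.  358.1] [ 446.3 -174.2] 
short_bracket cut_out 0.91 [340.9 354.4] [ 431.6 -187.1] [array([ 431.1, -190. ]), array([43.9, 48.4]), np.float64(50.0)]
flat_tray spot_point 0.78 [173.4 498.4] [ 662.5 -117.9] 
flat_tray cut_out 0.59 [174.2 498.1] [ 661.9 -118.5] [array([ 669.5, -122.9]), array([167.8, 142.9]), np.float64(13.1)]
t 34.05 at [475.1  11.  153.4] yaw 50.0 | units tx -0.00 ty -0.00 tz 2.47 turn -0.00 j6 0.58
```

View pics/w7.png

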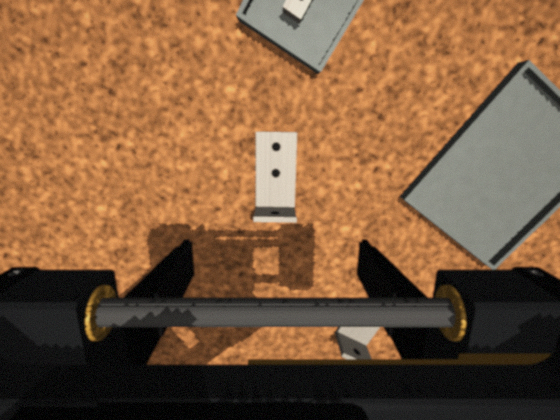

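The wrist view shows the long bracket upright in the image. Its flange end is at row 132, its wall at rows 206–222, and it spans columns 256–297. Image up is tool +x, so the bracket's heading is about 50°.

```bash

python3 - <<'E'
from h import *
c=eyes.read_camera("wrist")
p=env.state()["eef_pos"];a=np.radians(50)
R=np.array([[np.cos(a),np.sin(a)],[np.sin(a),-np.cos(a)]])
for rc,z in [((132,256),5),((132,297),5),((221.5,254),40),((221.5,297),40),((147,276),5),((173,276),5)]:
    w=p2w(rc,c,z)[:2];print(rc,w.round(1),(R@(w-p[:2])).round(1))
g=cv2.cvtColor(c["pixels"],cv2.COLOR_RGB2GRAY)
print(g[126:226:1,285].tolist());print(g[160,248:305].tolist())
E
```

```text
(132, 256) [501.3  71.4] [ 63.2 -18.8]
(132, 297) [531.6  46. ] [63.2 20.7]
(221.5, 254) [449.4  11.5] [-16.  -20.1]
(221.5, 297) [480.  -14.2] [-16.1  19.9]
(147, 276) [506.9  48.1] [48.9  0.5]
(173, 276) [490.5  28.4] [23.3  0.5]
[155, 153, 150, 147, 141, 147, 176, 201, 212, 212, 215, 212, 213, 214, 213, 218, 213, 212, 217, 216, 214, 211, 216, 213, 212, 209, 213, 210, 213, 210, 211, 211, 210, 212, 211, 208, 207, 211, 211, 208, 209, 209, 208, 210, 214, 213, 209, 211, 209, 211, 210, 207, 210, 209, 204, 208, 208, 207, 210, 209, 210, 205, 207, 208, 207, 207, 207, 208, 208, 208, 207, 204, 207, 209, 206, 207, 208, 208, 203, 209, 191, 136, 84, 74, 73, 74, 77, 73, 70, 75, 108, 165, 195, 207, 206, 199, 182, 150, 111, 89]
[142, 149, 148, 152, 155, 161, 165, 186, 204, 212, 209, 210, 208, 210, 210, 209, 210, 206, 206, 210, 213, 207, 205, 208, 211, 208, 207, 210, 209, 208, 207, 207, 209, 206, 210, 212, 212, 211, 212, 207, 211, 210, 213, 208, 212, 212, 208, 199, 183, 169, 163, 159, 157, 153, 153, 143, 136]
```

```bash

python3 -m inch '[[[-0.2,0,0.5],0,-1],[[0,0,0.6],0,-1],[[0,0,0.6],0,-1],[[0,0,0.5],0,-1],[[0,0,0.24],0,-1],[[0,0,0.05],0,-1],[[0,0,0],0,1],[[0,0,0],0,1],[[0,0,0],0,1],[[0,0,0],0,1]]'
python3 -m inch '[[[0,0,0],0,1],[[0,0,0],0,1],[[0,0,0],0,1],[[0,0,0],0,1],[[0,0,-0.2],0,1],[[0,0,-0.4],0,1],[[0,0,-0.5],0,1],[[0,0,-0.3],0,1],[[0,0,0],0,1],[[0,0,0],0,1]]'
python3 - <<'E'
from h import *
plan(660-36*np.cos(.227),-118-36*np.sin(.227),9,13)
E
```

```text
t: 35.35
eef_pos: [467.6, 1.7, 4.4]
tcp_rot: [3.141, -0.0, 0.872]
ft_force: [-0.2, 0.8, -0.4]
opening: 0.635
grip_force: 0.0
t: 36.6
eef_pos: [467.1, 1.8, 87.7]
tcp_rot: [-3.141, 0.0, 0.872]
ft_force: [-0.6, -0.2, -1.0]
opening: 0.416
grip_force: 30.0
t 36.6 at [467.1   1.8  87.7] yaw 50.0 | units tx 0.06 ty 3.39 tz 1.31 turn 7.40 j6 0.56
```

```bash

python3 -m inch '[[[0.01,0.2,0],0,1],[[0.01,0.4,0],0,1],[[0.01,0.5,0],0,1],[[0.01,0.5,0],0,1],[[0.01,0.5,0],0,1],[[0.01,0.5,0],0,1],[[0,0.4,0],0,1],[[0,0.39,0],0,1],[[0,0,0],0.4,1],[[0,0,0],1,1]]'
python3 -m inch '[[[0,0,0],1,1],[[0,0,0],1,1],[[0,0,0],1,1],[[0,0,0],1,1],[[0,0,0],1,1],[[0,0,0],1,1],[[0,0,0],0,1],[[0,0,0],0,1],[[0,0,0],0,1],[[0,0,0],0,1]]'
python3 - <<'E'
from h import *
look("wrist","w8.png",["flat_tray","long_bracket"],14)
plan(660-36*np.cos(.227),-118-36*np.sin(.227),9,13)
E
```

```text
t: 37.85
eef_pos: [624.8, -126.2, 87.0]
tcp_rot: [-3.14, 0.001, 0.747]
ft_force: [-0.2, 1.0, -1.8]
opening: 0.42
grip_force: 30.0
t: 39.1
eef_pos: [625.4, -126.3, 88.0]
tcp_rot: [-3.141, 0.0, 0.227]
ft_force: [-1.3, 0.5, -2.0]
opening: 0.415
grip_force: 30.0
flat_tray cut_out 0.62 [120.3 274.8] [ 698.4 -109.1] [array([ 665. , -118.2]), array([159.9, 131. ]), np.float64(13.2)]
long_bracket spot_point 0.6 [229.8 276.7] [ 610.9 -130.8] 
long_bracket cut_out 0.94 [209.8 276.1] [ 632.2 -125.4] [array([ 626.6, -127.2]), array([145.1,  71.1]), np.float64(12.2)]
t 39.35 at [ 625.5 -126.3   88. ] yaw 13.0 | units tx -0.01 ty -0.01 tz 1.32 turn -0.00 j6 1.04
```

View pics/w8.png

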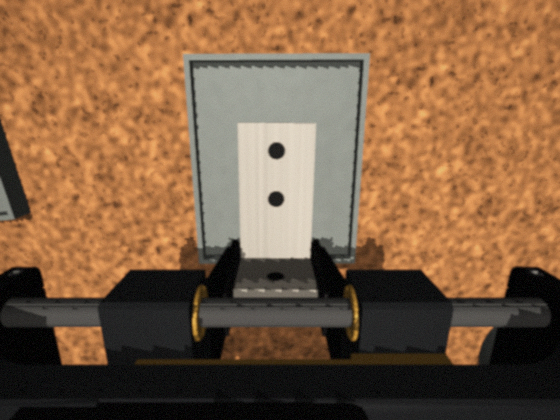

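The bracket hangs level (columns 238–315) over the middle of the flat tray and parallel to it. Lowering and releasing it.

```bash

python3 -m inch '[[[0,0,0.2],0,1],[[0,0,0.4],0,1],[[0,0,0.4],0,1],[[0,0,0.2],0,1],[[0,0,0.1],0,1],[[0,0,0.01],0,1],[[0,0,0],0,1],[[0,0,0],0,-0.3],[[0,0,0],0,-0.3],[[0,0,0],0,-0.3]]'
python3 -m inch '[[[0,0,-0.3],0,-0.3],[[0,0,-0.5],0,-0.3],[[0,0,-0.6],0,-0.3],[[0,0,-0.6],0,-0.3],[[0,0,-0.4],0,-1],[[0,0,0],0,-1],[[0,0,0],0,-1],[[0,0,0],0,-1],[[0,0,0],0,-1],[[0,0,0],0,-1]]'
python3 - <<'E'
from h import *
c=look("wrist","w9.png",["flat_tray","long_bracket"],14)
c=look("top","t9.png",["short_bracket"],0)
p=np.array([449,-171.]);x,y=[int(v) for v in w2p([450,-172,10],c)[::-1]]
cv2.imwrite("pics/crop9.png",cv2.resize(cv2.cvtColor(c["pixels"][y-30:y+30,x-40:x+40],cv2.COLOR_RGB2BGR),None,fx=6,fy=6,interpolation=2));print(x,y)
plan(450,-172,150,25)
E
```

```text
t: 40.6
eef_pos: [625.6, -126.3, 9.7]
tcp_rot: [3.141, -0.0, 0.227]
ft_force: [0.6, 0.3, 0.1]
opening: 0.633
grip_force: 0.0
t: 41.85
eef_pos: [625.4, -126.3, 152.9]
tcp_rot: [-3.141, 0.001, 0.227]
ft_force: [0.6, 0.5, 0.5]
opening: 0.995
grip_force: 0.0
flat_tray cut_out 0.77 [143.  253.5] [672.7 -94.2] [array([ 664.9, -117.9]), array([159.4, 130.3]), np.float64(13.2)]
long_bracket spot_point 0.67 [180.1 275.8] [ 640.  -123.4] 
long_bracket cut_out 0.81 [162.9 276.9] [ 659.3 -120. ] [array([ 655.8, -119.4]), array([87.9, 43.1]), np.float64(12.9)]
short_bracket spot_point 0.48 [191.3 132.3] [543.5 385.2] 
331 227
t 42.25 at [ 625.5 -126.3  153.4] yaw 13.0 | units tx -3.02 ty 0.09 tz 0.06 turn -2.40 j6 1.04
```

View pics/w9.png

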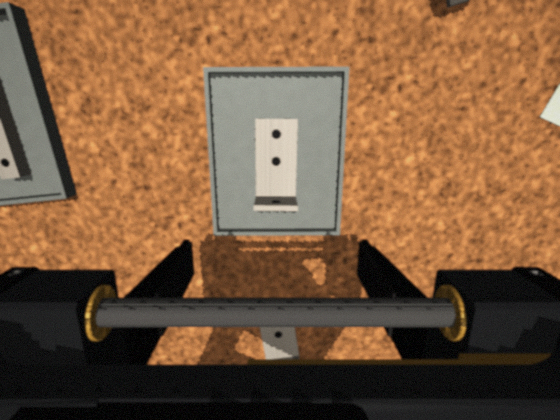

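View pics/crop9.png

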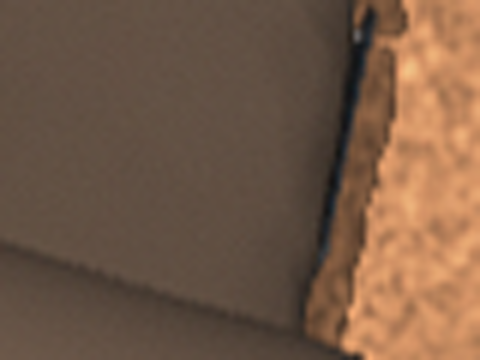

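The long bracket lies flat in the flat tray: tip at row 119, wall at rows 198–211, columns 255–298. The crop of the short bracket was hidden by the arm. I'll measure the long bracket from this pose, then go above the short one.

```bash

python3 - <<'E'
from h import *
c=eyes.read_camera("wrist");np.save("cam9.npy",c["pixels"])
s=env.state();p=s["eef_pos"];a=s["tcp_rot"][2]
R=np.array([[np.cos(a),np.sin(a)],[np.sin(a),-np.cos(a)]])
for rc,z in [((119,256),9),((119,298),9),((210.5,254),44),((210.5,298),44),((134,276),9),((161,276),9)]:
    w=p2w(rc,c,z)[:2];print(rc,w.round(1),(R@(w-p[:2])).round(1))
E
python3 -m inch '[[[-0.2,0.02,0],0,-1],[[-0.4,0.01,0],0,-1],[[-0.5,0.02,0],0,-1],[[-0.5,0.01,0],0,-1],[[-0.5,0.02,0],0,-1],[[-0.5,0.01,0],-0.6,-1],[[-0.4,0,0],-0.8,-1],[[0,0,0],-1,-1],[[0,0,0],0,-1],[[0,0,0],0,-1]]'
python3 - <<'E'
from h import *
look("wrist","w10.png",["short_bracket"],0)
plan(450,-172,5,25)
E
```

```text
(119, 256) [694.6 -91.8] [ 75.2 -18.1]
(119, 298) [ 703.5 -130.3] [75.1 21.4]
(210.5, 254) [ 616.9 -108.5] [ -4.4 -19.3]
(210.5, 298) [ 625.8 -147.3] [-4.4 20.6]
(134, 276) [ 685.4 -113.2] [61.4  0.7]
(161, 276) [ 660.4 -119. ] [35.6  0.7]
t: 43.55
eef_pos: [451.5, -173.2, 153.5]
tcp_rot: [3.142, -0.0, 0.434]
ft_force: [0.1, -0.5, 0.3]
opening: 0.998
grip_force: 0.0
short_bracket spot_point 0.95 [199.5 274.4] [ 446.1 -174.6] 
short_bracket spot_point 0.35 [201.1 507.1] [ 546.2 -395.1] 
short_bracket cut_out 0.86 [199.4 272.8] [ 445.5 -173.1] [array([ 446.1, -173.6]), array([68.4, 44.8]), np.float64(23.7)]
t 43.7 at [ 451.6 -173.1  153.3] yaw 24.9 | units tx -0.02 ty -0.03 tz 2.47 turn -0.01 j6 0.63
```

View pics/w10.png

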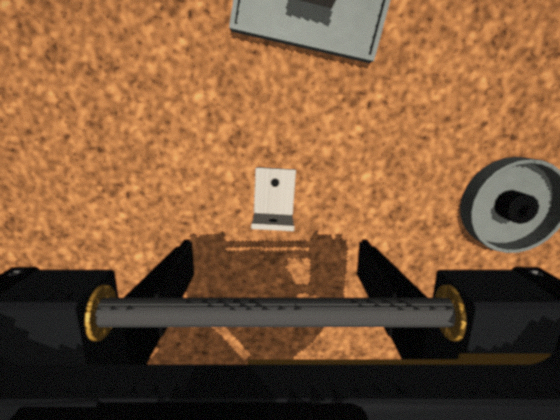

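The short bracket is at rows 169–231 and columns 252–296, with its wall at the bottom. Its heading is close to 24°.

```bash

python3 - <<'E'
from h import *
c=eyes.read_camera("wrist")
s=env.state();p=s["eef_pos"];a=s["tcp_rot"][2]
R=np.array([[np.cos(a),np.sin(a)],[np.sin(a),-np.cos(a)]])
g=cv2.cvtColor(c["pixels"],cv2.COLOR_RGB2GRAY)
def edge(v,o): d=np.diff(v.astype(int));return o+int(d.argmax())+.5,o+int(d.argmin())+.5
for r in(176,190,205): 
    e=edge(g[r,245:305],245);print(r,e,[(R@(p2w((r,x),c,5)[:2]-p[:2])).round(1).tolist() for x in e])
e=edge(g[228,245:305],245);print(228,e,[(R@(p2w((228,x),c,40)[:2]-p[:2])).round(1).tolist() for x in e])
print(g[163:173,285].tolist(),g[222:236,285].tolist())
print((R@(p2w((168.5,276),c,5)[:2]-p[:2])).round(1),(R@(p2w((230,274),c,40)[:2]-p[:2])).round(1))
E
```

```text
176 (255.5, 295.5) [[20.1, -19.9], [20.1, 20.2]]
190 (253.5, 293.5) [[5.8, -22.2], [5.7, 18.4]]
205 (253.5, 292.5) [[-10.0, -22.5], [-10.1, 17.6]]
228 (250.5, 294.5) [[-22.6, -23.3], [-22.6, 17.8]]
[138, 144, 149, 159, 164, 157, 167, 195, 209, 210] [74, 82, 87, 141, 192, 208, 207, 207, 190, 157, 143, 145, 146, 148]
[27.7  0.6] [-24.6  -1.3]
```

```bash

python3 -m inch '[[[-0.33,-0.03,0.5],0.5,-1],[[0,0,0.6],0,-1],[[0,0,0.6],0,-1],[[0,0,0.5],0,-1],[[0,0,0.24],0,-1],[[0,0,0.05],0,-1],[[0,0,0],0,1],[[0,0,0],0,1],[[0,0,0],0,1],[[0,0,0],0,1]]'
python3 -m inch '[[[0,0,0],0,1],[[0,0,0],0,1],[[0,0,0],0,1],[[0,0,0],0,1],[[0,0,-0.2],0,1],[[0,0,-0.4],0,1],[[0,0,-0.6],0,1],[[0,0,-0.6],0,1],[[0,0,-0.4],0,1],[[0,0,-0.2],0,1]]'
python3 - <<'E'
from h import *
a=np.radians(13);d=15.4+40+15.5
x,y=625.5+d*np.cos(a),-126.3+d*np.sin(a);print(x,y)
plan(x,y,14,13)
E
```

```text
t: 45.0
eef_pos: [433.0, -180.0, 4.4]
tcp_rot: [3.141, -0.0, 0.392]
ft_force: [-0.6, 0.7, -0.4]
opening: 0.641
grip_force: 0.0
t: 46.25
eef_pos: [433.0, -180.0, 149.7]
tcp_rot: [3.14, -0.001, 0.392]
ft_force: [0.2, 0.1, -2.5]
opening: 0.42
grip_force: 30.0
694.5828375932732 -110.35097024701997
t 46.25 at [ 433.  -180.   149.7] yaw 22.5 | units tx 4.47 ty 0.59 tz 2.26 turn 1.90 j6 0.64
```

```bash

python3 -m inch '[[[0.27,0.03,0],0,1],[[0.5,0.07,0],0,1],[[0.5,0.07,0],0,1],[[0.5,0.07,0],0,1],[[0.5,0.07,0],0,1],[[0.5,0.07,0],0,1],[[0.5,0.07,0],0,1],[[0.5,0.07,0],0,1],[[0.4,0.04,0],0,1],[[0.3,0.03,0],0,1]]'
python3 -m inch '[[[0,0,0],-0.5,1],[[0,0,0],-1,1],[[0,0,0],-1,1],[[0,0,0],-1,1],[[0,0,0],-1,1],[[0,0,0],-1,1],[[0,0,0],-1,1],[[0,0,0],-1,1],[[0,0,0],-1,1],[[0,0,0],-1,1]]'
python3 -m inch '[[[0,0,0],-1,1],[[0,0,0],-1,1],[[0,0,0],-1,1],[[0,0,0],-1,1],[[0,0,0],-1,1],[[0,0,0],-1,1],[[0,0,0],-1,1],[[0,0,0],-1,1],[[0,0,0],-1,1],[[0,0,0],-1,1]]'
python3 -m inch '[[[0,0,0],-1,1],[[0,0,0],-1,1],[[0,0,0],-1,1],[[0,0,0],-1,1],[[0,0,0],-1,1],[[0,0,0],-1,1],[[0,0,0],-1,1],[[0,0,0],-1,1],[[0,0,0],-1,1],[[0,0,0],-1,1]]'
python3 -m inch '[[[0,0,0],-1,1],[[0,0,0],-1,1],[[0,0,0],-1,1],[[0,0,0],-1,1],[[0,0,0],-0.6,1],[[0,0,0],0,1],[[0,0,0],0,1],[[0,0,0],0,1],[[0,0,0],0,1],[[0,0,0],0,1]]'
python3 - <<'E'
from h import *
plan(694.6,-110.35,14,13)
look("wrist","w11.png",["short_bracket","long_bracket","flat_tray"],9)
E
```

```text
t: 47.5
eef_pos: [695.4, -108.9, 145.8]
tcp_rot: [-3.14, 0.002, 0.393]
ft_force: [-0.4, -0.0, -1.2]
opening: 0.418
grip_force: 30.0
t: 48.75
eef_pos: [694.5, -109.3, 146.0]
tcp_rot: [-3.139, 0.0, 1.224]
ft_force: [-0.4, -0.4, -1.0]
opening: 0.418
grip_force: 30.0
t: 50.0
eef_pos: [694.5, -109.3, 146.0]
tcp_rot: [-3.14, -0.002, 2.097]
ft_force: [-0.0, -0.6, -2.3]
opening: 0.417
grip_force: 30.0
t: 51.25
eef_pos: [694.5, -109.3, 146.0]
tcp_rot: [3.141, -0.002, 2.97]
ft_force: [0.5, 0.5, -1.1]
opening: 0.415
grip_force: 30.0
t: 52.5
eef_pos: [694.3, -110.1, 148.1]
tcp_rot: [3.142, 0.0, -2.915]
ft_force: [-1.1, 0.0, -1.9]
opening: 0.42
grip_force: 30.0
t 52.5 at [ 694.3 -110.1  148.1] yaw -167.0 | units tx -0.00 ty -0.00 tz 2.23 turn -0.01 j6 -2.05
short_bracket spot_point 0.83 [229.1 274.8] [ 729.1 -102.4] 
short_bracket cut_out 0.7 [238.8 274.8] [ 736.2 -100.8] [array([ 735.7, -100.1]), array([134.3,  90.3]), np.float64(12.9)]
long_bracket spot_point 0.89 [138.1 275.9] [ 637.5 -122.3] 
long_bracket cut_out 0.94 [145.6 275.1] [ 643.9 -121.7] [array([ 645.8, -121.3]), array([52.4, 44.7]), np.float64(12.9)]
flat_tray cut_out 0.76 [118.8 272.8] [ 620.5 -129.2] [array([ 665.7, -117.7]), array([162.7, 132.8]), np.float64(13.3)]
```

View pics/w11.png

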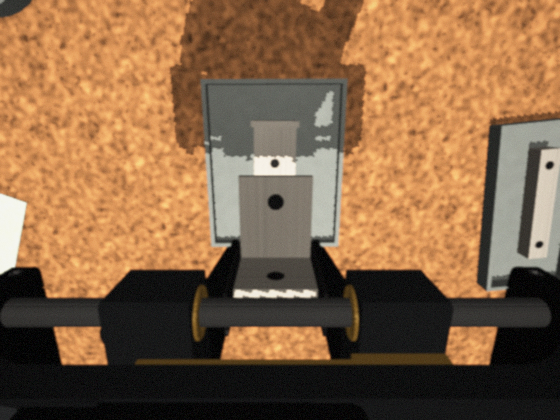

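The short bracket hangs aligned with the long one, facing the other way, columns centred at 275. Lowering it onto the flange.

```bash

python3 -m inch '[[[0,0,0.3],0,1],[[0,0,0.5],0,1],[[0,0,0.6],0,1],[[0,0,0.4],0,1],[[0,0,0.2],0,1],[[0,0,0.12],0,1],[[0,0,0.06],0,1],[[0,0,0.04],0,1],[[0,0,0],0,1],[[0,0,0],0,1]]'
python3 - <<'E'
from h import *
plan(694.6,-110.35,13.8,13)
E
```

```text
t: 54.1
eef_pos: [694.4, -110.1, 15.3]
tcp_rot: [-3.141, 0.001, -2.915]
ft_force: [0.1, -0.0, -1.1]
opening: 0.419
grip_force: 30.0
t 54.1 at [ 694.4 -110.1   15.3] yaw -167.0 | units tx -0.00 ty -0.00 tz 0.02 turn -0.00 j6 -2.05
```

```bash

python3 -m inch '[[[0,0,0.02],0,1],[[0,0,0],0,1],[[0,0,0],0,1],[[0,0,0],0,-0.3],[[0,0,0],0,-0.3],[[0,0,0],0,-0.3],[[0,0,0],0,-0.3],[[0,0,-0.2],0,-0.3],[[0,0,-0.4],0,-0.3],[[0,0,-0.6],0,-0.3]]'
python3 -m inch '[[[0,0,-0.6],0,-0.3],[[0,0,-0.5],0,-0.3],[[0.3,0,0],0,-0.3],[[0.3,0,0],0,-0.3],[[0.3,0,0],0,-0.3],[[0,0,0],0,-0.3],[[0,0,0],0,-0.3],[[0,0,0],0,-0.3],[[0,0,0],0,-0.3],[[0,0,0],0,-0.3]]'
python3 - <<'E'
from h import *
c=look("wrist","w12.png",["short_bracket","long_bracket"],14)
d=look("side","s12.png",["short_bracket","long_bracket","wide_plug","narrow_plug","joiner_bar"],14)
a=cv2.imread("pics/w12.png");y,x=[int(v) for v in w2p([660,-118,20],d)];b=cv2.imread("pics/s12.png")[y-70:y+70,x-93:x+93]
cv2.imwrite("pics/f.png",np.hstack([a[:300,80:480],cv2.resize(b,(400,300),interpolation=2)]))
plan(694,-110,150,13)
E
```

```text
t: 55.35
eef_pos: [693.9, -110.0, 86.4]
tcp_rot: [3.141, -0.001, -2.915]
ft_force: [0.2, 0.3, -0.3]
opening: 0.647
grip_force: 0.0
t: 56.6
eef_pos: [641.8, -122.1, 151.4]
tcp_rot: [3.141, -0.0, -2.915]
ft_force: [-0.8, 0.5, -0.5]
opening: 0.649
grip_force: 0.0
short_bracket spot_point 0.97 [235.3 276. ] [ 684.3 -111.3] 
short_bracket cut_out 0.56 [238.7 273. ] [ 683.3 -114.7] [array([ 680. , -113.4]), array([69.9, 44.2]), np.float64(12.9)]
short_bracket cut_out 0.5 [189.7 276.2] [ 632.5 -123.1] [array([ 632.7, -124.3]), array([27.1, 43.1]), np.float64(12.9)]
long_bracket spot_point 0.73 [194.4 273. ] [ 641.2 -124.4] 
long_bracket cut_out 0.65 [187.7 274.6] [ 630.8 -125.1] [array([ 632.1, -123.9]), array([28.1, 44. ]), np.float64(12.9)]
short_bracket spot_point 0.62 [208.5 353.2] [ 697.7 -112.4] 
short_bracket cut_out 0.85 [207.5 355. ] [ 692.6 -119.6] [array([ 689.9, -110.7]), array([89.4, 44.9]), np.float64(21.3)]
long_bracket spot_point 0.54 [224.2 341.8] [ 637.2 -125.4] 
long_bracket cut_out 0.52 [223.2 340.2] [ 626.9 -126.6] [array([ 633.5, -122.1]), array([36.3, 50. ]), np.float64(12.2)]
wide_plug spot_point 0.64 [137.5 187.1] [556.5 403.3] 
wide_plug cut_out 0.71 [135.3 187. ] [553.7 396.5] [array([546.5, 389.8]), array([70. , 47.5]), np.float64(61.9)]
narrow_plug spot_point 0.47 [321.1 414.4] [ 549.  -396.1] 
narrow_plug cut_out 0.74 [317.7 415.7] [ 548.9 -394.9] [array([ 546.5, -394.3]), array([40.8, 29. ]), np.float64(11.2)]
joiner_bar spot_point 0.56 [167.4 269.2] [645.6 144. ] 
joiner_bar cut_out 0.73 [164.5 269.2] [643.4 141.7] [array([642.1, 143.5]), array([122.3,  28.1]), np.float64(17.2)]
t 57.4 at [ 641.6 -122.2  151.6] yaw -167.0 | units tx -0.90 ty 0.00 tz 0.03 turn -0.01 j6 -2.09
```

View pics/f.png

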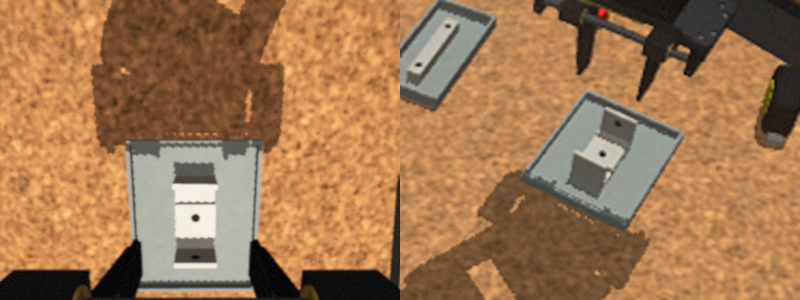

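The pair of brackets forms a U in the flat tray: the short one lies flat on the long one's flange, in line with it, and the walls stand at opposite ends. The bar and plugs are in place. The arm is clear, so I'm handing the job in.

```bash
python3 -c "
from cell import env
print(env.job_done())"
```

```text
the job is handed in; nothing more can be done
None
```

All five parts were placed as asked and in the order asked, with the final camera views agreeing; I handed the job in at about 57 s of the 125 s allowed, and no verdict came back.

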